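# Nip the relief press to its click

### The job

Slide the tray with the blue printing block by its orange tab, gently, fully home against the red backstop under the foot of the green press. Then turn the captive click wrench on top clockwise (seen from above) until its hinge clearly breaks over at the set torque, and stop there without forcing it to fold further. Let the hinge spring straight again, let go and leave the wrench about where it clicked; do not push the paints and the roller about.

Things in the scene. Friction and masses are not known exactly. Their poses are not given: they have to be found in the camera images.
- press: small green tabletop relief press, fixed. Origin: on the table under the screw axis; x points into the press to the backstop, y across, z up. Bed 350 x 210 mm (x -240 to +110 mm), top 20 mm above the table. Posts at x = +30, y = -87 and +87 mm; cross beam from x = -13 to +37 mm, 104 to 130 mm above the table. Round steel foot under the screw, 84 mm wide, underside 44 mm above the table.
- backstop: red plastic stop bar across the bed, fixed to the press, its face at press x = +65 mm, 20 to 42 mm above the table (the origin is the press's origin). The tray must not be pushed onto it with more than 40 N.
- press_home (a point): point on the backstop's face, on the bed's centre line, 32 mm above the table; the tray's nose point comes here when home. Axes as the press. In front of it, two aluminium guides 104 mm apart inside, 16 mm high, from press x = +15 to +70 mm, with a flared mouth from x = -10 mm.
- tray: loose wooden tray, 190 (x) x 100 (y) x 12 mm, about 0.5 kg, with a blue printing block (top 22 mm above the tray's underside, so 2 mm under the press foot) on its front half. It starts flat on the press bed, 75 to 95 mm short of home, a little askew. Origin: centre of its underside; x points to its nose.
- tray_nose (a point): middle of the tray's nose, on its top edge, 95 mm ahead of the tray's origin.
- tray_tab (a point): orange upright tab on the tray: 36 mm along the tray's x, 14 mm thick across (y), rising from the tray's top (32 mm above the table on the bed) to 82 mm above the table. This point: centre of the tab's top edge, 55 mm behind the tray's origin. Can be pinched across y from above.
- wrench_axis (a point): vertical axis of press screw and captive wrench, at the wrench's mid height, 160 mm above the table, straight above the press's origin. Clockwise from above, the screw first turns against a drag of 0.5 N m (about 3 N at the grip); after 0.3 to 0.65 rad, not known beforehand, it seats and stops hard. It stays where it is left.
- wrench_hinge (a point): red hinge pin of the click wrench, 28 mm tall, 55 mm from the axis, at 160 mm above the table; the handle starts here, x points out along it. With the screw seated the hinge starts to break over at 0.9 N m about the pin (about 7 N square to the grip), then needs 1.5 N m more per rad: about 9 N at the grip for 0.15 rad, 10 N for 0.23 rad, 11 N for 0.32 rad.
- wrench_grip (a point): middle of the black handle grip, a level round bar 26 mm thick and 115 mm long, 160 mm above the table: 125 mm from the hinge pin, 180 mm from the axis when straight. x points outwards along the handle. Can be pinched from above across the bar.
- wrench (a joint): bend of the click wrench's hinge, rad: 0 straight; grows as the handle folds clockwise while the head is held by the seated screw. Broken over from 0.12; beyond 0.32 it is over-forced. A spring straightens it when the handle is eased off; it cannot bend the other way.
- bottle_a: white paint bottle, red label, 48 mm wide, 160 mm tall; a loose bystander, to be left where it is. Origin: the centre of its underside.
- bottle_b: white paint bottle, green label and yellow cap, 48 mm wide, 150 mm tall; a loose bystander, to be left where it is. Origin: the centre of its underside.
- jar_a: blue paint jar with white lid, 84 mm wide, 95 mm tall; a loose bystander, to be left where it is. Origin: the centre of its underside.
- jar_b: grey paint jar with white lid, 84 mm wide, 95 mm tall; a loose bystander, to be left where it is. Origin: the centre of its underside.
- tube_a: white and red paint tube lying flat, 100 x 26 x 17 mm; a loose bystander, to be left where it is. Origin: the centre of its underside.
- tube_b: white and yellow paint tube lying flat, 100 x 26 x 17 mm; a loose bystander, to be left where it is. Origin: the centre of its underside.
- brayer: ink roller with a black rubber roll and a wooden handle, about 150 mm long, 36 mm tall, lying; a loose bystander, to be left where it is. Origin: the centre of its underside.

How it is judged:
On the way, in this order (a step that is already met when the one before it is completed fails the run):
1. the tray is fully home against the backstop, with the wrench not yet broken over (x of tray_nose in the frame of press_home above -0.004 m and horizontal distance between tray_nose and press_home below 0.006 m and angle between the x axis of tray and the x axis of press, either way round below 0.06 rad and angle between tray's own z axis and vertical below 0.05 rad and value of joint wrench below 0.06 rad), for 0.2 s.
2. the wrench's hinge has broken over with the tray home (x of tray_nose in the frame of press_home above -0.004 m and horizontal distance between tray_nose and press_home below 0.006 m and angle between the x axis of tray and the x axis of press, either way round below 0.06 rad and angle between tray's own z axis and vertical below 0.05 rad and value of joint wrench above 0.12 rad), for 0.1 s.
At the end, for the whole second after the job is handed in: The tray lies flat and home (nose within 4 mm of the backstop and 6 mm of the home point, square within 0.06 rad), the wrench hinge has sprung straight (bend under 0.05 rad), its hinge pin is left at least 11 mm (0.2 rad) clockwise from where it began, and all is at rest (x of tray_nose in the frame of press_home above -0.004 m and horizontal distance between tray_nose and press_home below 0.006 m and angle between the x axis of tray and the x axis of press, either way round below 0.06 rad and angle between tray's own z axis and vertical below 0.05 rad and value of joint wrench below 0.05 rad and distance of wrench_hinge from where it was at the start of the episode above 0.011 m and linear speed of tray below 0.01 m/s and velocity of joint wrench below 0.05 rad/s); the robot touches nothing.
It fails at once if the click wrench is forced past its click (bend over 0.32 rad) (value of joint wrench above 0.32 rad).
It fails at once if the wrench is broken over while the tray is not home (value of joint wrench above 0.1 rad and not (x of tray_nose in the frame of press_home above -0.004 m and horizontal distance between tray_nose and press_home below 0.006 m and angle between the x axis of tray and the x axis of press, either way round below 0.06 rad and angle between tray's own z axis and vertical below 0.05 rad)).
It fails at once if the tray is rammed on the backstop with more than 40 N (contact force between tray and backstop above 40 N).
It fails at once if a paint bottle, jar, tube or the roller is moved by more than 30 mm (distance of any of bottle_a, bottle_b, jar_a, jar_b, tube_a, tube_b, brayer from where it was at the start of the episode above 0.03 m).
It also fails if it takes over 72 s, if anything falls off the work surface, if the arm or the gripper's body presses on something with over 40 N, if the wrist force passes 120 N, or if a joint passes its speed limit or range.

### The arm

A 6-joint arm with a two-finger parallel gripper is mounted at the origin on the work surface. World frame = base frame: x ahead of the robot, y to its left, z up, the work surface at z = 0. Lengths are in m, angles in rad, forces in N, time in s.
With the tool pointing down it reaches from about 0.225 to 0.875 m from the base axis. Payload 3.4 kg.
Tool frame: the origin (TCP) lies on the centre line of the jaws, within the pads' length; the fingertips stand 17 mm ahead of it and the grasp point (between the pads) lies 2 mm behind it; z points along the fingers, y is the line along which they close (so a half turn about z gives the same grasp; the last joint's range is limited). The gripper opens to 85 mm and grips with 20 to 120 N. Pads are 22 mm wide; open, the fingers measure 114 mm over their backs; the gripper's body (76 mm by 85 mm) begins 54 mm behind the grasp point. The pads swing forward as they close: fully open they stand 13 mm farther back than shut.
Start: joints at [1.154, 0.276, 1.505, -0, 1.361, -0.121], TCP at [0.168, 0.55, 0.248] pointing down, gripper open.
Joint ranges: [-2.89, 2.89], [-0.75, 2.08], [0.22, 2.7], [-1.18, 4.32], [0.11, 2.71], [-2.7, 2.7]. Speed limits (rad/s): [2.57, 2.57, 3.14, 3.14, 3.14, 3.14].

### API

Orientations are given as a unit quaternion [w, x, y, z].
In Python, from rig import manip gives the robot as it stands.
- The arm moves only by the tool move_arm, never from a script. Its argument "steps" is one flat list of numbers, 7 for each row, row after row: the turn, a rotation vector about the world's x, y, z normalised to -1 to 1, where 1 is 360 degrees, then the shift along the world's x, y, z normalised to -1 to 1, where 1 is 1 m, then the opening, from -1 (shut) to 1 (fully open). A call has exactly 10 rows; each row is the pose to reach, as a shift and turn from the pose commanded when the call began, turning the shorter way round; what a row does not reach only later rows make up. A row lasts 1/10 s, in which the tool goes at most 50 mm and 8.59 degrees, less where a joint would pass 70% of its speed; a pose out of reach is approached as far as the arm can. A call with a number of a shift or a turn outside -1 to 1 is refused whole. A call with a gripper value outside its range is refused whole. The fingers move at their own pace and stop on an object; "squeeze" is the grip in N (left out, the last holds). Time passes only in rows, so rows that repeat a pose let the fingers close, or fill a call up. It gives the time, the measured TCP pose, the force, the opening and the grip force at its end, in the units of the state.
- manip.get_state(): the state, without advancing time (a new reading comes with each control period).
- manip.get_image(name): name is "scene" or "top" or "wrist"; returns a dict with "pixels" (480x640x3 uint8, blue, green, red), "fx", "fy", "cx", "cy" (pixels), "R" (3x3) and "t" (3): a world point X has camera coordinates R X + t. Camera axes: x right, y down, z forward; pixel columns grow to the right and rows downward; lengths in m; the calibration is good to about 2 mm. A picture is of the moment at which its call begins. There is no depth.
- manip.sign_off(): hands the job in; it is judged then, once.
The state is a dict: "clock": time; "qpos": joint angles; "qd": joint speeds; "effort": joint torques, N m; "position": TCP position; "ee_rot": TCP orientation; "contact_force": force on the tool from outside, world axes, zero at the start; "moment": the same for the moment, N m; "width": finger opening in m; "gripper_force": force on a finger pad.
Only numpy, scipy, OpenCV 4.12 (cv2) and the standard library are available. Lean on these libraries where they do the work, as an engineer would, in place of code of your own. Each camera call takes 0.05 s, during which the arm holds its last target. There are 200 camera calls.

## Working session

There is one attempt and no reset: what is moved stays moved. The work goes in short steps, Python scripts to look and compute and a tool call to move; the robot and the scene stay as the last step left them, time stands still between calls to the robot, and variables do not carry over. Pictures are saved under pics/ and viewed, at most 10 in all, crops included, and the job is handed in when it is done.

Besides the shell and the picture viewer there is one more tool, called after ">>>" as name(argument=value, ...) on one line, values as JSON. move_arm: Moves the arm, as the interface text tells. Scaled input: -1 to 1 covers 1 m each way for a shift and 360 degrees each way for a turn. Its arguments: {"type":"object","properties":{"steps":{"type":"array"},"squeeze":{"type":"number"}},"required":["steps"]}

```bash
mkdir -p pics; python3 - <<'E'
from rig import manip
import cv2,pickle
for n in("scene","top"):
    d=manip.get_image(n);cv2.imwrite(f"pics/{n}0.png",d["pixels"]);pickle.dump(d,open(n+"0.pkl","wb"))
    print(n,d["fx"],d["cx"],d["cy"],d["R"],d["t"])
print(manip.get_state())
E
```

```text
scene 616.00138135141 322.6230162765548 240.58779555308143 [[-0.81500804  0.57923742  0.01568124]
 [ 0.37237858  0.54430066 -0.75171204]
 [-0.44395505 -0.606812   -0.65930502]] [ 0.44592829 -0.09235478  1.90595716]
top 441.18443664562454 322.2971061713069 238.71671934910412 [[-4.14358265e-02 -9.99141059e-01 -4.66259179e-04]
 [-9.75690293e-01  4.05637925e-02 -2.15367201e-01]
 [ 2.15201127e-01 -8.46899342e-03 -9.76533026e-01]] [0.00833303 0.56212761 0.92805154]
{'clock': 0.1, 'qpos': array([ 1.15402102e+00,  2.76502999e-01,  1.50601849e+00, -2.21977214e-05,
        1.36067671e+00, -1.21013925e-01]), 'qd': array([ 3.01867479e-05, -2.81759271e-03, -3.23474409e-03,  5.41735432e-04,
       -6.22320816e-04, -7.01766728e-04]), 'effort': array([ 1.70388375e-03, -4.17691076e+01, -2.46406031e+01, -1.90054521e-05,
        5.67808107e-03,  1.58191779e-05]), 'position': array([0.16743312, 0.54961833, 0.24753781]), 'ee_rot': array([-2.02806434e-04,  1.47339942e-01,  9.89085586e-01, -7.76808296e-04]), 'contact_force': array([-0.09261237,  0.19930769, -0.23150891]), 'moment': array([ 0.00516578, -0.01636367, -0.01260488]), 'gripper_force': 0.0, 'width': 0.08507873582118482}
```

View pics/scene0.png

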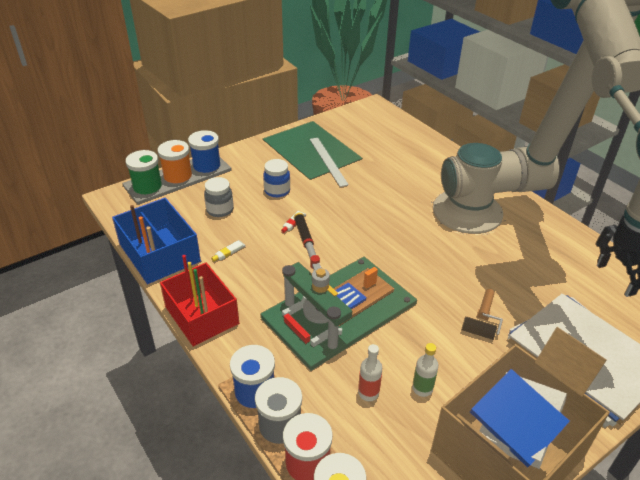

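View pics/top0.png

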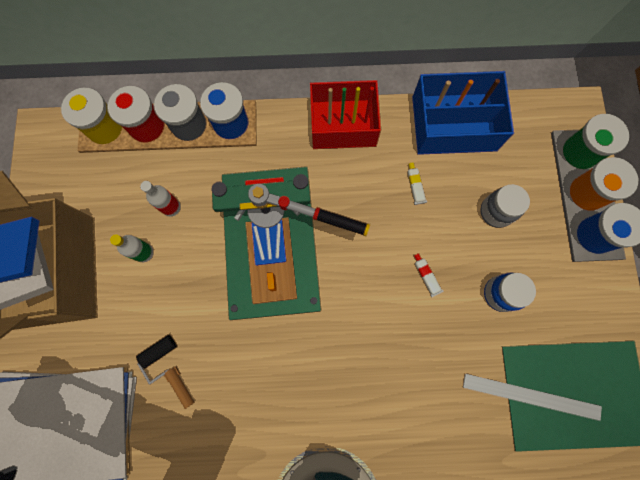

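The top view shows the press bed at about u 225–320, v 170–318, with the tab near (271,282), the red hinge near (284,202), the black grip near (340,220) and the screw near (259,193). The handle points to -y, so clockwise swings it towards the robot.

```bash
cat > h.py <<'E'
import cv2,numpy as np,pickle
def ray(d,u,v,z):
    R=np.array(d["R"]);t=np.array(d["t"]);c=-R.T@t
    r=R.T@np.array([(u-d["cx"])/d["fx"],(v-d["cy"])/d["fy"],1]);return c+r*(z-c[2])/r[2]
def proj(d,X):
    p=np.array(d["R"])@X+d["t"];return d["fx"]*p[0]/p[2]+d["cx"],d["fy"]*p[1]/p[2]+d["cy"]
def mask(d,lo,hi,box):
    h=cv2.cvtColor(d["pixels"],cv2.COLOR_BGR2HSV);m=cv2.inRange(h,lo,hi);b=np.zeros_like(m);u0,v0,u1,v1=box;b[v0:v1,u0:u1]=255;return m&b
def blobs(m,a=10):
    n,_,s,c=cv2.connectedComponentsWithStats(m);return [(s[i].tolist(),c[i].round(1).tolist()) for i in range(1,n) if s[i][4]>=a]
E
python3 - <<'E'
from h import *
d=pickle.load(open("top0.pkl","rb"))
box=(200,150,400,330)
g=mask(d,(60,60,20),(90,255,200),box)
k=max(cv2.findContours(g,0,2)[0],key=cv2.contourArea)
r=cv2.minAreaRect(k);print("green",r)
h=cv2.convexHull(k)[:,0];h=[p.tolist() for p in h];print(h)
for nm,lo,hi in(("orange",(8,170,150),(17,255,255)),("red",(0,170,120),(6,255,255)),("black",(0,0,0),(180,120,50)),("blue",(105,150,80),(125,255,255)),("yellow",(22,150,150),(32,255,255))):
    print(nm,blobs(mask(d,lo,hi,box)))
big=cv2.resize(d["pixels"][160:330,200:390],None,fx=4,fy=3.5,interpolation=cv2.INTER_CUBIC)
big=cv2.resize(d["pixels"][160:330,205:385],None,fx=3.5,fy=3.5,interpolation=cv2.INTER_CUBIC)
cv2.imwrite("pics/crop.png",big)
E
```

```text
green ((265.00921630859375, 243.23883056640625), (144.52882385253906, 96.81616973876953), 84.52262878417969)
[[306, 168], [307, 174], [314, 247], [319, 301], [319, 310], [314, 311], [232, 319], [230, 319], [229, 318], [213, 208], [213, 193], [222, 175], [230, 174], [296, 168]]
orange [([246, 223, 5, 11, 16], [249.2, 226.6]), ([250, 257, 4, 9, 18], [251.9, 260.7]), ([266, 273, 4, 8, 19], [267.4, 275.7]), ([251, 279, 3, 8, 11], [251.7, 282.4]), ([267, 282, 7, 7, 13], [269.1, 286.2]), ([252, 288, 8, 15, 28], [253.9, 296.7])]
red [([245, 177, 39, 8, 161], [264.1, 180.6]), ([279, 196, 11, 11, 92], [283.6, 200.9]), ([314, 208, 5, 10, 35], [316.0, 212.6])]
black [([294, 184, 14, 5, 16], [300.4, 186.9]), ([218, 189, 9, 8, 15], [222.1, 193.7]), ([261, 208, 9, 5, 37], [265.1, 209.9]), ([318, 210, 48, 24, 515], [341.0, 221.3])]
blue [([252, 221, 34, 44, 679], [268.5, 245.2])]
yellow [([240, 203, 16, 6, 74], [246.7, 205.5]), ([365, 224, 5, 11, 28], [366.7, 229.1])]
```

View pics/crop.png

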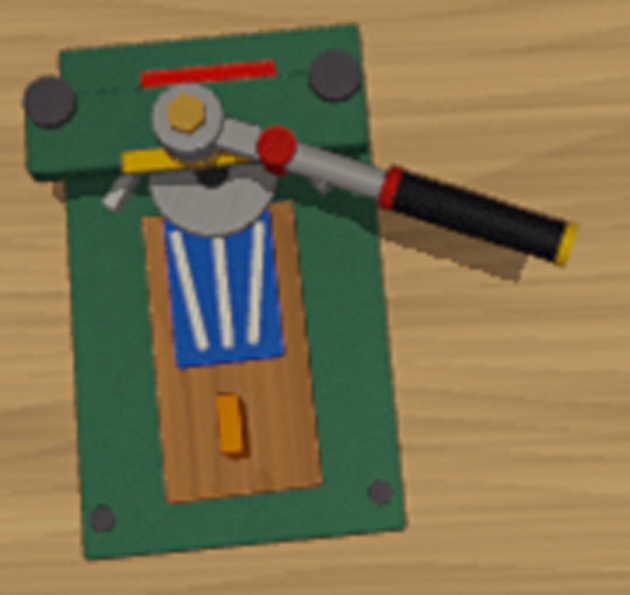

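The crop confirms the layout. The bed corners in full-image pixels are about (229,319), (321,311), (222,174) and (307,167), and the tab top is near (270,281).

```bash
python3 - <<'E'
from h import *
d=pickle.load(open("top0.pkl","rb"));R=np.array(d["R"]);print("cam",-R.T@d["t"])
NL,NR,FL,FR=[ray(d,u,v,.02) for u,v in((229.3,319.4),(320.7,310.6),(222,174.5),(307,166.6))]
print(NL,NR,FL,FR)
ax=(FL+FR-NL-NR)/2;print("len",np.linalg.norm(ax),np.linalg.norm(NL-NR),np.linalg.norm(FL-FR));ax/=np.linalg.norm(ax);ay=np.array([-ax[1],ax[0],0])
c=(NL+NR+FL+FR)/4;o=c+ax*.065;yaw=np.arctan2(ax[1],ax[0]);print("yaw",yaw,"origin",o)
P=lambda p:((p-o)@ax,(p-o)@ay)
for n,u,v,z in(("hinge",283.6,200.9,.172),("grip",341,221.3,.167),("gripend",366.7,229.1,.16),("red ring",316,212.6,.165),("tab",270.3,280.5,.082),("backstop",264.1,180.6,.042),("hex",258.5,192,.18)):
    p=ray(d,u,v,z);print(n,p.round(4),np.round(P(p),4))
# tray near corners z=.032, crop px
for u,v in((168,502),(322,485),(144,217),(292,203)):
    p=ray(d,205+u/3.5,160+v/3.5,.032);print("tray",p.round(4),np.round(P(p),4))
E
```

```text
cam [ 0.34909    -0.0066165   1.02734072]
[0.39421245 0.20119195 0.02      ] [ 0.40523089 -0.00486683  0.02      ] [0.73988183 0.22016802 0.02      ] [0.75159898 0.01429779 0.02      ]
len 0.3465438549356915 0.20635316086251052 0.20620340819587488
yaw 0.055057929289025524 origin [0.63763254 0.11127469 0.02      ]
hinge [0.6191 0.061  0.172 ] [-0.0212 -0.0492]
grip [ 0.573  -0.0532  0.167 ] [-0.0736 -0.1607]
gripend [ 0.5564 -0.1047  0.16  ] [-0.093  -0.2112]
red ring [ 0.5938 -0.0036  0.165 ] [-0.05   -0.1123]
tab [0.4702 0.1007 0.082 ] [-0.1678 -0.0014]
backstop [0.712 0.116 0.042] [0.0745 0.0006]
hex [0.6374 0.1104 0.18  ] [-0.0003 -0.0008]
tray [0.4267 0.1459 0.032 ] [-0.2087  0.0461]
tray [0.4334 0.0471 0.032 ] [-0.2074 -0.0528]
tray [0.6157 0.1604 0.032 ] [-0.0192  0.0502]
tray [0.6212 0.0617 0.032 ] [-0.0191 -0.0486]
```

>>> move_arm(steps=[0,0,0.006,0.03,-0.045,0,1,0,0,0.012,0.06,-0.09,0,1,0,0,0.02,0.09,-0.134,0,1,0,0,0.03,0.12,-0.178,0,1,0,0,0.04,0.15,-0.222,0,1,0,0,0.05,0.18,-0.267,0,1,0,0,0.059,0.21,-0.311,0,1,0,0,0.059,0.24,-0.356,0,1,0,0,0.059,0.27,-0.4,0,1,0,0,0.059,0.303,-0.449,0,1])

```text
clock: 1.1
position: [0.4478, 0.1337, 0.2482]
ee_rot: [-0.0, -0.037, 0.999, 0.0]
contact_force: [1.2, 0.3, 1.3]
width: 0.0857
gripper_force: 0.0
```

>>> move_arm(steps=[0,0,0,0,0,-0.02,1,0,0,0,0,0,-0.04,1,0,0,0,0,0,-0.06,1,0,0,0,0,0,-0.08,1,0,0,0,0,0,-0.08,1,0,0,0,0,0,-0.08,1,0,0,0,0,0,-0.08,1,0,0,0,0,0,-0.08,1,0,0,0,0,0,-0.08,1,0,0,0,0,0,-0.08,1])

```text
clock: 2.1
position: [0.4476, 0.1357, 0.1688]
ee_rot: [0.001, -0.037, 0.999, 0.0]
contact_force: [0.1, -0.2, -0.3]
width: 0.0852
gripper_force: 0.0
```

```bash
python3 - <<'E'
from h import *
from rig import manip
s=manip.get_state();print(s["position"],s["ee_rot"],s["qpos"],s["contact_force"])
d=manip.get_image("wrist");cv2.imwrite("pics/w1.png",d["pixels"]);pickle.dump(d,open("w1.pkl","wb"))
print(blobs(mask(d,(8,170,120),(17,255,255),(0,0,640,480)),60))
E
```

```text
[0.44755595 0.13567703 0.16883561] [ 5.18479674e-04 -3.74849222e-02  9.99297053e-01  1.07399548e-04] [ 1.45322920e-01  1.77318561e-01  1.85126243e+00  1.13715474e-04
  1.11195761e+00 -1.50051114e+00] [ 0.11105221 -0.19711277 -0.31225221]
[([259, 237, 27, 67, 1218], [270.9, 270.8])]
```

View pics/w1.png

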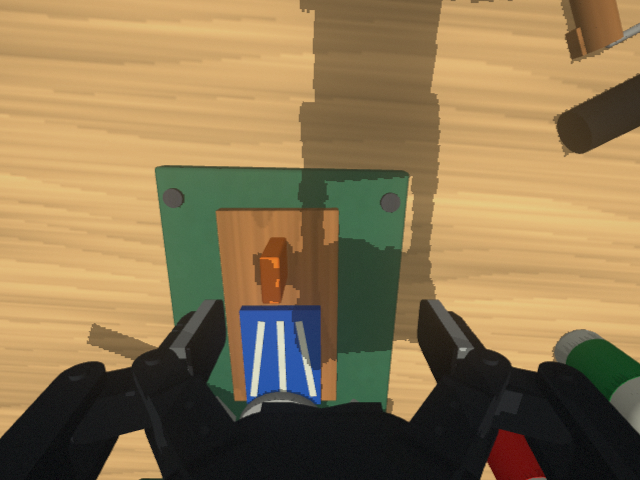

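The wrist view shows the tab at (271,271), a little left of the jaw centre line, with its edges close to upright in the image. I'll cast rays from it and check a zoomed crop.

```bash
python3 - <<'E'
from h import *
d=pickle.load(open("w1.pkl","rb"));R=np.array(d["R"]);print("cam",-R.T@d["t"])
# predicted tab corner projections for top estimate
yaw=.077;a=np.array([np.cos(yaw),np.sin(yaw),0]);b=np.array([-a[1],a[0],0])
for z in(.082,.032):
  for sx,sy in((1,1),(1,-1),(-1,-1),(-1,1)):
    print(z,np.round(proj(d,np.array([.4702,.1007,z])+a*sx*.018+b*sy*.007),1))
cv2.imwrite("pics/w1c.png",cv2.resize(d["pixels"][220:320,230:330],None,fx=6,fy=6))
E
```

```text
cam [0.37243177 0.13025683 0.29478283]
0.082 [279.8 303. ]
0.082 [260.3 303.1]
0.082 [257.3 255.8]
0.082 [277.7 255.7]
0.032 [286.8 275.2]
0.032 [270.5 275.3]
0.032 [268.4 235.1]
0.032 [285.3 235.1]
```

View pics/w1c.png

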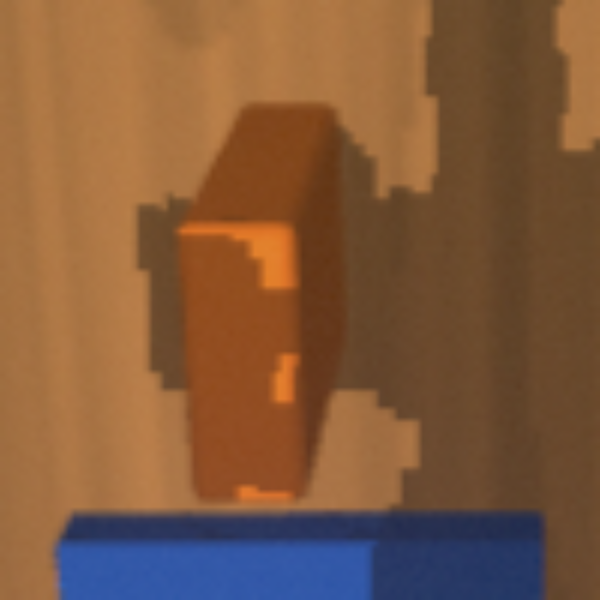

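Predicted and seen tab corners agree to about 1 mm. I'll go down around the tab and pinch it.

>>> move_arm(steps=[0,0,0,0.012,-0.018,0,1,0,0,0,0.023,-0.034,0,1,0,0,0,0.023,-0.034,-0.02,1,0,0,0,0.023,-0.034,-0.04,1,0,0,0,0.023,-0.034,-0.06,1,0,0,0,0.023,-0.034,-0.08,1,0,0,0,0.023,-0.034,-0.095,1,0,0,0,0.023,-0.034,-0.102,1,0,0,0,0.023,-0.034,-0.102,1,0,0,0,0.023,-0.034,-0.102,1], squeeze=30)

```text
clock: 3.15
position: [0.4708, 0.1016, 0.0668]
ee_rot: [0.0, -0.037, 0.999, 0.0]
contact_force: [-0.7, -1.0, 0.6]
width: 0.0853
gripper_force: 0.0
```

>>> move_arm(steps=[0,0,0,0,0,0,-1,0,0,0,0,0,0,-1,0,0,0,0,0,0,-1,0,0,0,0,0,0,-1,0,0,0,0,0,0,-1,0,0,0,0,0,0,-1,0,0,0,0,0,0,-1,0,0,0,0,0,0,-1,0,0,0,0,0,0,-1,0,0,0,0,0,0,-1])

```text
clock: 4.15
position: [0.4704, 0.1016, 0.0665]
ee_rot: [0.0, -0.037, 0.999, -0.0]
contact_force: [-1.5, -0.2, 5.4]
width: 0.0133
gripper_force: 30.5
```

>>> move_arm(steps=[0,0,-0.001,0.004,0.0005,0,-1,0,0,-0.002,0.008,0.001,0,-1,0,0,-0.003,0.012,0.001,0,-1,0,0,-0.0035,0.016,0.0015,0,-1,0,0,-0.0035,0.02,0.0015,0,-1,0,0,-0.0035,0.024,0.002,0,-1,0,0,-0.0035,0.028,0.002,0,-1,0,0,-0.0035,0.032,0.0025,0,-1,0,0,-0.0035,0.036,0.0025,0,-1,0,0,-0.0035,0.04,0.003,0,-1])

```text
clock: 5.15
position: [0.5052, 0.1045, 0.0665]
ee_rot: [-0.005, -0.026, 1.0, -0.0]
contact_force: [-11.0, -2.1, 15.0]
width: 0.0136
gripper_force: 32.1
```

>>> move_arm(steps=[0,0,0,0.004,0,0,-1,0,0,0,0.008,0.0005,0,-1,0,0,0,0.012,0.0005,0,-1,0,0,0,0.016,0.001,0,-1,0,0,0,0.02,0.001,0,-1,0,0,0,0.024,0.0015,0,-1,0,0,0,0.028,0.0015,0,-1,0,0,0,0.032,0.002,0,-1,0,0,0,0.032,0.002,0,-1,0,0,0,0.032,0.002,0,-1])

```text
clock: 6.15
position: [0.539, 0.1066, 0.0665]
ee_rot: [-0.003, -0.026, 1.0, -0.0]
contact_force: [-7.3, -0.5, 11.1]
width: 0.0137
gripper_force: 31.6
```

>>> move_arm(steps=[0,0,0,0.002,0,0,-1,0,0,0,0.004,0,0,-1,0,0,0,0.006,0,0,-1,0,0,0,0.008,0.0005,0,-1,0,0,0,0.009,0.0005,0,-1,0,0,0,0.01,0.0005,0,-1,0,0,0,0.011,0.0005,0,-1,0,0,0,0.012,0.0005,0,-1,0,0,0,0.013,0.0005,0,-1,0,0,0,0.014,0.0005,0,-1])

```text
clock: 7.15
position: [0.5517, 0.1072, 0.0665]
ee_rot: [-0.005, -0.027, 1.0, 0.0]
contact_force: [-10.0, -0.2, 13.0]
width: 0.0138
gripper_force: 31.8
```

>>> move_arm(steps=[0,0,0,0.0005,0,0,-1,0,0,0,0.001,0,0,-1,0,0,0,0.0015,0,0,-1,0,0,0,0.002,0,0,-1,0,0,0,0.0025,0,0,-1,0,0,0,0.003,0,0,-1,0,0,0,0.003,0,0,-1,0,0,0,0.003,0,0,-1,0,0,0,0.003,0,0,-1,0,0,0,0.003,0,0,-1])

```text
clock: 8.15
position: [0.5537, 0.1072, 0.0665]
ee_rot: [-0.006, -0.027, 1.0, 0.0]
contact_force: [-11.2, -0.1, 14.5]
width: 0.0135
gripper_force: 32.1
```

>>> move_arm(steps=[0,0,0,0.0005,0,0,-1,0,0,0,0.001,0,0,-1,0,0,0,0.0015,0,0,-1,0,0,0,0.002,0,0,-1,0,0,0,0.0025,0,0,-1,0,0,0,0.003,0,0,-1,0,0,0,0.003,0,0,-1,0,0,0,0.003,0,0,-1,0,0,0,0.003,0,0,-1,0,0,0,0.003,0,0,-1])

```text
clock: 9.15
position: [0.5538, 0.1072, 0.0664]
ee_rot: [-0.009, -0.027, 1.0, 0.0]
contact_force: [-17.2, -0.1, 18.4]
width: 0.0137
gripper_force: 32.8
```

>>> move_arm(steps=[0,0,0,-0.002,0,0,-1,0,0,0,-0.004,0,0,-1,0,0,0,-0.006,0,0,-1,0,0,0,-0.006,0,0,1,0,0,0,-0.006,0,0,1,0,0,0,-0.006,0,0,1,0,0,0,-0.006,0,0,1,0,0,0,-0.006,0,0,1,0,0,0,-0.006,0,0,1,0,0,0,-0.006,0,0,1])

```text
clock: 10.15
position: [0.5564, 0.1071, 0.0663]
ee_rot: [-0.0, -0.026, 1.0, 0.0]
contact_force: [-0.3, 1.0, 0.3]
width: 0.0853
gripper_force: 0.0
```

>>> move_arm(steps=[0,0,0,0,0,0.015,1,0,0,0,0,0,0.035,1,0,0,0,-0.005,0,0.055,1,0,0,0,-0.01,0,0.075,1,0,0,0,-0.02,0,0.1,1,0,0,0,-0.03,0,0.125,1,0,0,0,-0.04,0,0.15,1,0,0,0,-0.05,0,0.18,1,0,0,0,-0.05,0,0.19,1,0,0,0,-0.05,0,0.19,1])

```text
clock: 11.15
position: [0.5075, 0.1072, 0.2579]
ee_rot: [0.002, -0.026, 1.0, 0.0]
contact_force: [0.5, -0.5, -2.6]
width: 0.0857
gripper_force: 0.0
```

```bash
python3 - <<'E'
from h import *
from rig import manip
s=manip.get_state();print(s["position"],s["ee_rot"],s["contact_force"])
d=manip.get_image("wrist");cv2.imwrite("pics/w2.png",d["pixels"]);pickle.dump(d,open("w2.pkl","wb"))
d=manip.get_image("top");pickle.dump(d,open("top1.pkl","wb"));cv2.imwrite("pics/t2.png",cv2.resize(d["pixels"][150:330,200:400],None,fx=3,fy=3,interpolation=2))
E
```

```text
[0.5074641  0.1071802  0.25785264] [ 2.22162825e-03 -2.64798660e-02  9.99646869e-01  1.34106647e-04] [ 0.50897056 -0.49890336 -2.59097057]
```

View pics/w2.png

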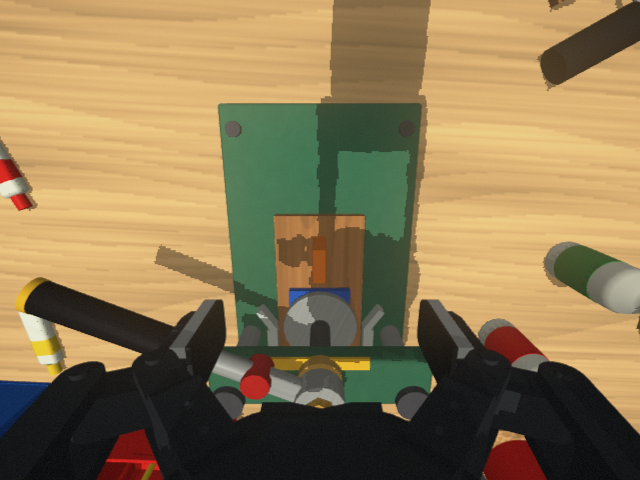

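The wrist view shows the tray centred and square between the guides, with its rear edge from (275,215) to (365,215). The bed's rear edge runs from (219,104) to (420,103), and the wrench hinge is untouched at (258,372).

```bash
python3 - <<'E'
from h import *
d=pickle.load(open("w2.pkl","rb"))
a,b=[ray(d,u,v,.02) for u,v in((219,104),(420,103))]
c,e=[ray(d,u,v,.032) for u,v in((275,214.5),(365,214.5))]
print(a,b,c,e); ax=np.array([np.cos(.055),np.sin(.055),0]);print("tray rear - bed rear",((c+e)/2-(a+b)/2)@ax,"want .115", (c-e)/np.linalg.norm(c-e),(a-b)/np.linalg.norm(a-b))
m=mask(d,(0,0,0),(180,120,50),(15,270,172,360));t=pickle.load(open("top1.pkl","rb"))
print(blobs(m,200))
print([ (b[1]) for b in blobs(mask(t,(0,0,0),(180,120,50),(300,195,380,245)),100)],[b[1] for b in blobs(mask(t,(0,170,120),(6,255,255),(270,190,325,225)))])
# grip predicted: two-view check of yellow end cap
for u,v in((33,294),): print(ray(d,u,v,.16))
print(ray(d,258,362,.174))
E
```

```text
[ 0.40609429 -0.00249375  0.02      ] [0.39436011 0.20202425 0.02      ] [0.51560403 0.0573435  0.032     ] [0.51043195 0.15507892 0.032     ]
tray rear - bed rear 0.1129745884298756 want .115 [ 0.05284527 -0.99860271  0.        ] [ 0.0572806  -0.99835812  0.        ]
[([25, 282, 147, 78, 5220], [100.8, 320.5])]
[[341.1, 221.4]] [[283.5, 201.0], [315.9, 212.7]]
[ 0.55547478 -0.10581478  0.16      ]
[0.59594507 0.06440505 0.174     ]
```

Rear edge and stop position agree with home. Next is the wrench: tool yaw to -111° over the grip at about (0.573,-0.057).

>>> move_arm(steps=[0,0,-0.023,0.007,-0.016,0,1,0,0,-0.046,0.014,-0.033,0,1,0,0,-0.069,0.021,-0.05,0,1,0,0,-0.092,0.028,-0.066,0,1,0,0,-0.115,0.035,-0.083,0,1,0,0,-0.138,0.042,-0.1,0,1,0,0,-0.161,0.049,-0.117,0,1,0,0,-0.184,0.056,-0.133,0,1,0,0,-0.207,0.063,-0.15,0,1,0,0,-0.23,0.066,-0.164,0,1])

```text
clock: 12.25
position: [0.5725, -0.0579, 0.2536]
ee_rot: [-0.002, 0.644, 0.765, -0.001]
contact_force: [-0.1, 0.3, 0.2]
width: 0.0855
gripper_force: 0.0
```

>>> move_arm(steps=[0,0,-0.022,0,0,0,1,0,0,-0.044,0,0,0,1,0,0,-0.066,0,0,0,1,0,0,-0.087,0,0,0,1,0,0,-0.087,0,0,0,1,0,0,-0.087,0,0,0,1,0,0,-0.087,0,0,0,1,0,0,-0.087,0,0,0,1,0,0,-0.087,0,0,0,1,0,0,-0.087,0,0,0,1])

```text
clock: 13.25
position: [0.5723, -0.0569, 0.2564]
ee_rot: [0.0, 0.824, 0.566, 0.0]
contact_force: [-1.3, -0.3, -0.4]
width: 0.0854
gripper_force: 0.0
```

```bash
python3 - <<'E'
from h import *
from rig import manip
s=manip.get_state();q=s["ee_rot"];print(s["position"],q,np.degrees(2*np.arctan2(q[2],q[1]))-90,s["qpos"],s["contact_force"])
d=manip.get_image("wrist");cv2.imwrite("pics/w3.png",d["pixels"]);pickle.dump(d,open("w3.pkl","wb"))
E
```

```text
[ 0.5723264  -0.05688361  0.25641737] [1.23735421e-04 8.24429918e-01 5.65964036e-01 7.51713192e-05] -21.061474177437205 [-2.19988932e-01  2.71643783e-01  1.49077127e+00 -5.95494545e-05
  1.37889400e+00  1.47614487e-01] [-1.26602646 -0.34539355 -0.35483197]
```

View pics/w3.png

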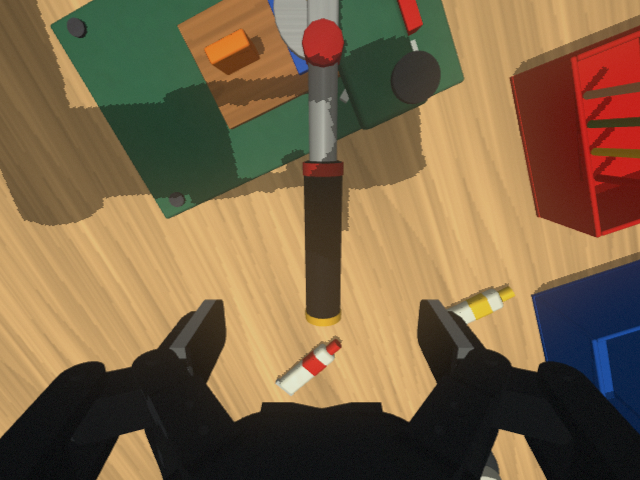

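The handle stands upright and centred at u≈323 between the jaws. I'll go down around it and close to a loose cage.

>>> move_arm(steps=[0,0,0,0,0,-0.02,1,0,0,0,0,0,-0.04,1,0,0,0,0,0,-0.06,1,0,0,0,0,0,-0.08,1,0,0,0,0,0,-0.098,1,0,0,0,0,0,-0.098,1,0,0,0,0,0,-0.098,0.2,0,0,0,0,0,-0.098,-0.2,0,0,0,0,0,-0.098,-0.2,0,0,0,0,0,-0.098,-0.2], squeeze=20)

```text
clock: 14.3
position: [0.5728, -0.057, 0.1593]
ee_rot: [0.001, 0.825, 0.566, 0.001]
contact_force: [0.3, -0.7, 1.0]
width: 0.0344
gripper_force: 0.0
```

```bash
python3 - <<'E'
import numpy as np
t=np.radians(-111);f=lambda D:.18*np.array([np.cos(t-D),np.sin(t-D)])
for D in np.arange(0,.93,.02): print(round(D,2),(f(D)-f(0)).round(4),round(-D/2/np.pi,4))
E
```

```text
0.0 [0. 0.] -0.0
0.02 [-0.0033  0.0013] -0.0032
0.04 [-0.0067  0.0027] -0.0064
0.06 [-0.01    0.0042] -0.0095
0.08 [-0.0132  0.0057] -0.0127
0.1 [-0.0165  0.0073] -0.0159
0.12 [-0.0197  0.0089] -0.0191
0.14 [-0.0228  0.0106] -0.0223
0.16 [-0.0259  0.0124] -0.0255
0.18 [-0.029   0.0143] -0.0286
0.2 [-0.0321  0.0162] -0.0318
0.22 [-0.0351  0.0181] -0.035
0.24 [-0.0381  0.0201] -0.0382
0.26 [-0.041   0.0222] -0.0414
0.28 [-0.0439  0.0244] -0.0446
0.3 [-0.0468  0.0266] -0.0477
0.32 [-0.0496  0.0288] -0.0509
0.34 [-0.0523  0.0311] -0.0541
0.36 [-0.0551  0.0335] -0.0573
0.38 [-0.0577  0.0359] -0.0605
0.4 [-0.0603  0.0384] -0.0637
0.42 [-0.0629  0.0409] -0.0668
0.44 [-0.0654  0.0435] -0.07
0.46 [-0.0679  0.0461] -0.0732
0.48 [-0.0703  0.0488] -0.0764
0.5 [-0.0727  0.0515] -0.0796
0.52 [-0.075   0.0543] -0.0828
0.54 [-0.0772  0.0571] -0.0859
0.56 [-0.0794  0.0599] -0.0891
0.58 [-0.0815  0.0628] -0.0923
0.6 [-0.0836  0.0658] -0.0955
0.62 [-0.0856  0.0688] -0.0987
0.64 [-0.0876  0.0718] -0.1019
0.66 [-0.0895  0.0748] -0.105
0.68 [-0.0913  0.0779] -0.1082
0.7 [-0.0931  0.0811] -0.1114
0.72 [-0.0948  0.0842] -0.1146
0.74 [-0.0964  0.0874] -0.1178
0.76 [-0.098   0.0907] -0.121
0.78 [-0.0995  0.0939] -0.1241
0.8 [-0.101   0.0972] -0.1273
0.82 [-0.1024  0.1006] -0.1305
0.84 [-0.1037  0.1039] -0.1337
0.86 [-0.1049  0.1073] -0.1369
0.88 [-0.1061  0.1107] -0.1401
0.9 [-0.1072  0.1141] -0.1432
0.92 [-0.1083  0.1176] -0.1464
```

>>> move_arm(steps=[0,0,-0.0032,-0.0033,0.0013,0,-0.2,0,0,-0.0064,-0.0067,0.0027,0,-0.2,0,0,-0.0095,-0.01,0.0042,0,-0.2,0,0,-0.0127,-0.0132,0.0057,0,-0.2,0,0,-0.0159,-0.0165,0.0073,0,-0.2,0,0,-0.0191,-0.0197,0.0089,0,-0.2,0,0,-0.0223,-0.0228,0.0106,0,-0.2,0,0,-0.0255,-0.0259,0.0124,0,-0.2,0,0,-0.0286,-0.029,0.0143,0,-0.2,0,0,-0.0318,-0.0321,0.0162,0,-0.2])

```text
clock: 15.3
position: [0.5399, -0.0406, 0.1583]
ee_rot: [0.0, 0.877, 0.48, -0.0]
contact_force: [2.7, -0.9, 1.1]
width: 0.0342
gripper_force: 1.3
```

>>> move_arm(steps=[0,0,-0.0016,-0.0015,0.001,0,-0.2,0,0,-0.0032,-0.003,0.002,0,-0.2,0,0,-0.0048,-0.0045,0.003,0,-0.2,0,0,-0.0064,-0.006,0.004,0,-0.2,0,0,-0.008,-0.0074,0.005,0,-0.2,0,0,-0.0096,-0.0089,0.006,0,-0.2,0,0,-0.0111,-0.0104,0.0071,0,-0.2,0,0,-0.0127,-0.0118,0.0082,0,-0.2,0,0,-0.0143,-0.0133,0.0093,0,-0.2,0,0,-0.0159,-0.0147,0.0104,0,-0.2])

```text
clock: 16.3
position: [0.5254, -0.0302, 0.1583]
ee_rot: [0.0, 0.9, 0.436, 0.0]
contact_force: [2.5, -1.1, 1.6]
width: 0.0338
gripper_force: 1.3
```

>>> move_arm(steps=[0,0,-0.0016,-0.0014,0.0011,0,-0.2,0,0,-0.0032,-0.0028,0.0022,0,-0.2,0,0,-0.0048,-0.0042,0.0034,0,-0.2,0,0,-0.0064,-0.0055,0.0045,0,-0.2,0,0,-0.008,-0.0069,0.0057,0,-0.2,0,0,-0.0096,-0.0083,0.0069,0,-0.2,0,0,-0.0096,-0.0083,0.0069,0,-0.2,0,0,-0.0096,-0.0083,0.0069,0,-0.2,0,0,-0.0096,-0.0083,0.0069,0,-0.2,0,0,-0.0096,-0.0083,0.0069,0,-0.2])

```text
clock: 17.3
position: [0.5167, -0.0233, 0.1581]
ee_rot: [-0.0, 0.913, 0.409, -0.001]
contact_force: [1.6, 0.3, 0.6]
width: 0.0337
gripper_force: 0.5
```

>>> move_arm(steps=[0,0,-0.0016,-0.0013,0.0012,0,-0.2,0,0,-0.0032,-0.0026,0.0024,0,-0.2,0,0,-0.0048,-0.0039,0.0037,0,-0.2,0,0,-0.0064,-0.0052,0.005,0,-0.2,0,0,-0.008,-0.0065,0.0062,0,-0.2,0,0,-0.0096,-0.0078,0.0074,0,-0.2,0,0,-0.0112,-0.009,0.0087,0,-0.2,0,0,-0.0127,-0.0103,0.01,0,-0.2,0,0,-0.0127,-0.0103,0.01,0,-0.2,0,0,-0.0127,-0.0103,0.01,0,-0.2])

```text
clock: 18.3
position: [0.5065, -0.0131, 0.1583]
ee_rot: [-0.0, 0.928, 0.372, -0.0]
contact_force: [-0.3, -0.4, -0.3]
width: 0.0341
gripper_force: 0.5
```

>>> move_arm(steps=[0,0,-0.0013,-0.001,0.001,0,-0.2,0,0,-0.0026,-0.002,0.0021,0,-0.2,0,0,-0.0039,-0.003,0.0032,0,-0.2,0,0,-0.0052,-0.004,0.0043,0,-0.2,0,0,-0.0064,-0.0049,0.0053,0,-0.2,0,0,-0.0077,-0.0059,0.0064,0,-0.2,0,0,-0.009,-0.0068,0.0075,0,-0.2,0,0,-0.0103,-0.0077,0.0086,0,-0.2,0,0,-0.0115,-0.0087,0.0097,0,-0.2,0,0,-0.0127,-0.0096,0.0108,0,-0.2])

```text
clock: 19.3
position: [0.4972, -0.0025, 0.1583]
ee_rot: [0.0, 0.942, 0.335, -0.0]
contact_force: [1.9, -1.6, -1.9]
width: 0.0344
gripper_force: 1.4
```

Still dragging at about 2.5 N, so it isn't seated yet.

>>> move_arm(steps=[0,0,-0.0013,-0.0009,0.0011,0,-0.2,0,0,-0.0026,-0.0018,0.0022,0,-0.2,0,0,-0.0039,-0.0027,0.0034,0,-0.2,0,0,-0.0052,-0.0036,0.0046,0,-0.2,0,0,-0.0064,-0.0045,0.0057,0,-0.2,0,0,-0.0077,-0.0053,0.0069,0,-0.2,0,0,-0.009,-0.0061,0.0081,0,-0.2,0,0,-0.0103,-0.007,0.0092,0,-0.2,0,0,-0.0115,-0.0078,0.0104,0,-0.2,0,0,-0.0127,-0.0086,0.0115,0,-0.2])

```text
clock: 20.3
position: [0.4896, 0.0075, 0.1583]
ee_rot: [0.002, 0.955, 0.297, 0.0]
contact_force: [3.4, -6.4, -4.3]
width: 0.034
gripper_force: 3.7
```

Force is now 7.2 N square to the grip, so the screw has seated. I'll fold carefully about the hinge from here, 16 mm first.

>>> move_arm(steps=[0,0,-0.0025,-0.0011,0.0016,0,-0.2,0,0,-0.005,-0.0022,0.0033,0,-0.2,0,0,-0.0075,-0.0033,0.005,0,-0.2,0,0,-0.01,-0.0044,0.0067,0,-0.2,0,0,-0.0125,-0.0055,0.0084,0,-0.2,0,0,-0.015,-0.0066,0.0101,0,-0.2,0,0,-0.0175,-0.0077,0.0118,0,-0.2,0,0,-0.02,-0.0087,0.0134,0,-0.2,0,0,-0.02,-0.0087,0.0134,0,-0.2,0,0,-0.02,-0.0087,0.0134,0,-0.2])

```text
clock: 21.3
position: [0.4818, 0.0208, 0.1584]
ee_rot: [0.002, 0.972, 0.237, 0.001]
contact_force: [4.6, -7.1, -6.4]
width: 0.0344
gripper_force: 4.2
```

```bash
cat > bend.py <<'E'
from h import *
from rig import manip
s=manip.get_state();print(s["position"],s["contact_force"],s["clock"])
d=manip.get_image("top");pickle.dump(d,open("topb.pkl","wb"))
b=blobs(mask(d,(0,150,110),(6,255,255),(220,185,330,270)),8);print(b)
print([ (x,ray(d,*x[1],.172).round(4)) for x in b])
E
python3 bend.py
```

```text
[0.48183233 0.02084094 0.15840034] [ 4.61987984 -7.12978955 -6.40679099] 21.3
[]
[]
```

>>> move_arm(steps=[0,0,-0.0025,-0.0008,0.0018,0,-0.2,0,0,-0.005,-0.0016,0.0036,0,-0.2,0,0,-0.0075,-0.0024,0.0054,0,-0.2,0,0,-0.01,-0.0033,0.0072,0,-0.2,0,0,-0.0127,-0.0042,0.0091,0,-0.2,0,0,-0.0127,-0.0042,0.0091,0,-0.2,0,0,-0.0127,-0.0042,0.0091,0,-0.2,0,0,-0.0127,-0.0042,0.0091,0,-0.2,0,0,-0.0127,-0.0042,0.0091,0,-0.2,0,0,-0.0127,-0.0042,0.0091,0,-0.2])

```text
clock: 22.35
position: [0.4778, 0.0296, 0.1584]
ee_rot: [0.002, 0.98, 0.198, 0.002]
contact_force: [4.9, -7.6, -5.9]
width: 0.0344
gripper_force: 4.6
```

```bash
python3 bend.py; python3 -c "
from h import *
for n in('topb',):
    d=pickle.load(open(n+'.pkl','rb'));cv2.imwrite('pics/b.png',cv2.resize(d['pixels'][150:330,200:400],None,fx=3,fy=3,interpolation=2))"
```

```text
[0.47783877 0.02962924 0.15840489] [ 4.90661428 -7.61232581 -5.93403497] 22.35
[]
[]
```

View pics/b.png

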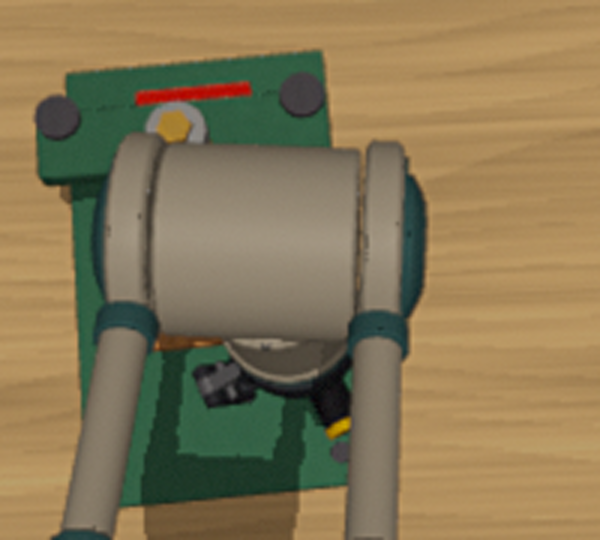

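The arm hides the hinge in the top view; only the wrench's yellow end shows at (340,427). I'll measure the bend from the wrist camera.

```bash
cat > wb.py <<'E'
from h import *
from rig import manip
d=manip.get_image("wrist");pickle.dump(d,open("wb.pkl","wb"))
A=np.array([.6376,.1113])
for s,c in blobs(mask(d,(0,150,60),(6,255,255),(200,0,440,330)),60):
    print(s,c,ray(d,*c,.174)[:2].round(4),ray(d,*c,.165)[:2].round(4))
m=mask(d,(0,0,0),(180,120,60),(240,120,400,290));n=[(s,c) for s,c in blobs(m,300)];print(n)
cv2.imwrite("pics/wb.png",d["pixels"])
E
python3 wb.py
```

```text
[293, 178, 71, 30, 1683] [328.1, 194.0] [0.5325 0.0502] [0.5313 0.0494]
[([296, 205, 53, 85, 3442], [318.5, 249.0])]
```

View pics/wb.png

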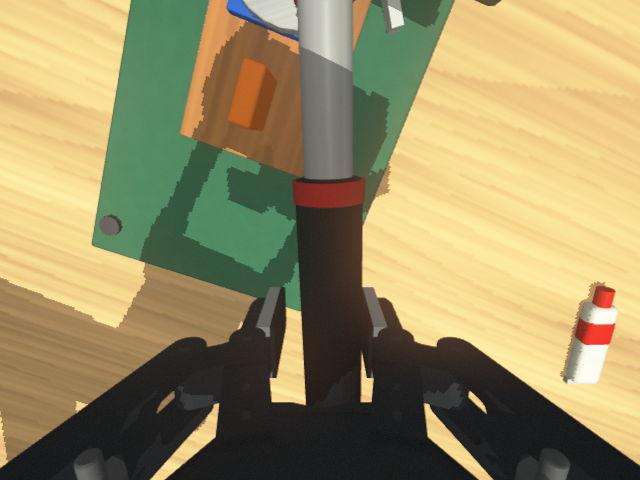

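The wrist view shows the straight handle shaft from (325,0) to (332,290), with the pad on one side of it. From that line I can get the hinge position and bend.

```bash
python3 - <<'E'
from h import *
d=pickle.load(open("wb.pkl","rb"));A=np.array([.6376,.1113])
p=ray(d,325,2,.16)[:2];q=ray(d,332,290,.16)[:2];u=(p-q)/np.linalg.norm(p-q)
print(p,q,np.degrees(np.arctan2(-u[1],-u[0])))
for e in(-.003,0,.003):
    a=A+e*np.array([-u[1],u[0]]);w=a-q;s=w@u;dist=abs(w[0]*u[1]-w[1]*u[0]);print("offset",dist,"bend",np.arcsin(dist/.055), "sgn",w[0]*u[1]-w[1]*u[0])
E
```

```text
[0.58732123 0.07433353] [0.49466569 0.03182859] -155.35711181444756
offset 0.009635423831573502 bend 0.17609826616337534 sgn -0.009635423831573502
offset 0.012635423831573477 bend 0.2318053695956308 sgn -0.012635423831573477
offset 0.01563542383157345 bend 0.28825581176892107 sgn -0.01563542383157345
```

Bend is about 0.2 rad, so it has clicked. I'll ease back the way I came and let the hinge straighten.

>>> move_arm(steps=[0,0,0.0042,0.0014,-0.003,0,-0.2,0,0,0.0084,0.0028,-0.006,0,-0.2,0,0,0.0127,0.0042,-0.0091,0,-0.2,0,0,0.017,0.006,-0.012,0,-0.2,0,0,0.021,0.0077,-0.0148,0,-0.2,0,0,0.025,0.0095,-0.0175,0,-0.2,0,0,0.029,0.0113,-0.02,0,-0.2,0,0,0.0327,0.0129,-0.0225,0,-0.2,0,0,0.0335,0.0141,-0.0242,0,-0.2,0,0,0.034,0.0152,-0.0258,0,-0.2])

```text
clock: 23.45
position: [0.4923, 0.0043, 0.1584]
ee_rot: [0.002, 0.954, 0.301, 0.001]
contact_force: [3.1, -4.8, -3.7]
width: 0.0341
gripper_force: 3.4
```

>>> move_arm(steps=[0,0,0,0,0,0,0,0,0,0,0,0,0,0.4,0,0,0,0,0,0,0.8,0,0,0,0,0,0,1,0,0,0,0,0,0,1,0,0,0,0,0,0,1,0,0,0,0,0,0.02,1,0,0,0,0,0,0.04,1,0,0,0,0,0,0.06,1,0,0,0,0,0,0.08,1])

```text
clock: 24.45
position: [0.4908, 0.0057, 0.2391]
ee_rot: [-0.0, 0.954, 0.301, -0.0]
contact_force: [0.1, -0.3, -0.9]
width: 0.085
gripper_force: 0.0
```

>>> move_arm(steps=[0,0,0,0,0,0.02,1,0,0,0,-0.03,-0.03,0.04,1,0,0,0,-0.06,-0.06,0.06,1,0,0,0,-0.09,-0.09,0.06,1,0,0,0,-0.12,-0.12,0.06,1,0,0,0,-0.14,-0.15,0.06,1,0,0,0,-0.14,-0.18,0.06,1,0,0,0,-0.14,-0.2,0.06,1,0,0,0,-0.14,-0.2,0.06,1,0,0,0,-0.14,-0.2,0.06,1])

```text
clock: 25.45
position: [0.3508, -0.194, 0.2982]
ee_rot: [-0.001, 0.954, 0.3, 0.0]
contact_force: [-0.1, 0.3, 0.5]
width: 0.0855
gripper_force: 0.0
```

```bash
python3 - <<'E'
from h import *
from rig import manip
d=manip.get_image("top");pickle.dump(d,open("topf.pkl","wb"))
for n,lo,hi in(("red",(0,150,110),(6,255,255)),("black",(0,0,0),(180,120,50)),("yellow",(22,150,150),(32,255,255))):print(n,blobs(mask(d,lo,hi,(220,185,330,300)),8))
cv2.imwrite('pics/f.png',cv2.resize(d['pixels'][150:330,200:400],None,fx=3,fy=3,interpolation=2))
E
```

```text
red [([270, 207, 11, 12, 100], [275.2, 212.6]), ([293, 234, 11, 10, 44], [297.5, 238.6])]
black [([295, 186, 10, 3, 10], [299.5, 187.6]), ([300, 202, 8, 3, 12], [303.2, 203.2]), ([284, 204, 11, 2, 11], [289.0, 204.5]), ([261, 208, 7, 5, 20], [263.6, 210.4]), ([296, 237, 34, 44, 540], [313.4, 257.8])]
yellow [([272, 200, 11, 6, 52], [277.5, 202.3]), ([240, 203, 16, 6, 76], [246.5, 205.5])]
```

View pics/f.png

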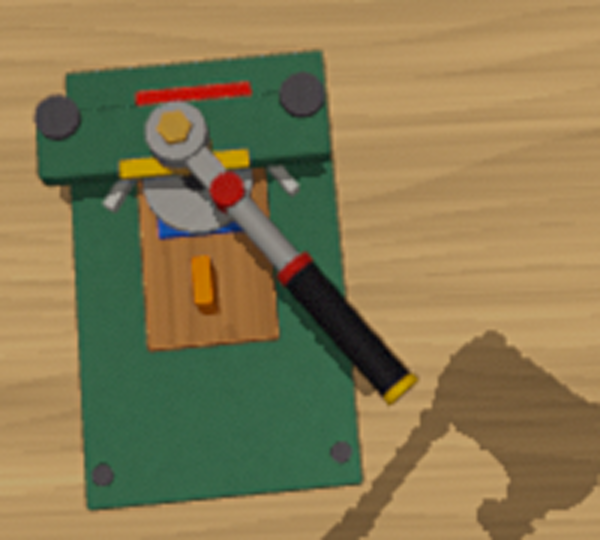

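The tray is home. Screw (175,127), hinge (228,189) and grip end (400,388) lie on one line, so the wrench is straight. The arm is clear, so I'm handing in.

```bash
python3 -c "
from rig import manip
print(manip.get_state()['qd'].round(3));print(manip.sign_off())"
```

```text
[ 0.015 -0.004  0.005 -0.003 -0.003 -0.002]
the job is handed in; nothing more can be done
None
```

The job is handed in (no verdict came back): the tray is home against the backstop, the wrench was broken over to about 0.2 rad and has sprung straight about 0.57 rad clockwise of its start, and the arm is clear.

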